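Draw the far gel tank home to its parking stop with a reaching hook

TASK

The open gel tank has been left too far back, half under the shelf. Take the reaching hook by its orange handle, drop its blade behind the tank's near wall and gently draw the tank along the bench, square and centred, until it has pushed the pad of the parking stop fully in and sits home against the hard end: press it there with about 10 N, never pulling with more than 20 N. Then unhook without shifting the tank and stand the hook back on its foot and blade on clear bench, away from the tank and the stop; the tank is moved with the hook only, and everything else stays where it is.

Things in the scene. Friction and masses are not known exactly. Their poses are not given: they have to be found in the camera images.
- tank: Open white gel tank, loose, 182 (x) x 158 (y) x 58 mm high, 0.5 to 0.9 kg. Origin: under the middle of the near wall's outer face; x points away from the robot along the tank, z up. Near wall: 4 mm thick (x = 0..4 mm), top at z = 58, free over y = -50..50. Behind it a free slot, x = 4..29 mm, open down to z = 5. Slides on the bench with 2 to 6 N of drag. Do not load it with more than 20 N.
- tank_rim (a point): middle of the top edge of the tank's near wall (the one nearest the robot): 2 mm behind its outer face, 58 mm above the bench. Axes as the tank's.
- hook_grip (a point): Grasp place in the orange handle of the loose hook (0.18 kg), 40 mm above the underside of its foot, centred. Axes: x along the rod to the blade, z up. Handle 60 mm (x) by 18 mm (y), top at 58 mm; black foot 64 x 34 x 6 mm. Stands on foot and blade. Rod 10 mm thick, its lower side 30 mm above the foot's underside. Centre of mass some 13 mm ahead of the handle's centre.
- hook_blade (a point): middle of the lower edge of the blade's pulling face (towards the handle): 167 mm ahead of hook_grip along the hook's x, 40 mm below it, level with the foot's underside. Blade: steel plate 50 mm wide, 6 mm thick, 40 mm high. With the rod resting on the tank's rim the foot is 28 mm above the bench and still clears the stop.
- rail: Parking stop, fixed: aluminium rail, 60 mm wide, 6 mm high, 90 mm to the robot's side and 40 mm to the tank's side of its origin (on its underside, on its centre line); x points along it to the tank, z up. A low blue block 56 x 50 mm, top 22 mm above the bench, is clamped on it and does not yield. Where it is clamped is not reported: find it by feel.
- rail_end (a point): middle of the top edge of the rail's end nearest the tank. Ahead of it stands the block's rubber-faced pad, 74 mm wide, 6 to 22 mm above the bench. Its pushed-out face is 24 to 54 mm ahead of this point; it gives 12 mm against a light spring (0.2 to 1.5 N, too weak to move the tank), then meets a hard end. A red band on its shaft vanishes into the block when it is fully in.
- tape_roll: roll of green tape, 96 mm across, 18 mm high, loose bystander; origin at centre of underside
- bottle_small: small blue-capped bottle, 56 mm across, 110 mm high, loose bystander to the right; origin at centre of underside
- timer: white timer with coloured buttons, 68 x 64 x 19 mm, loose bystander; origin at centre of underside
- bottle_left: small blue-capped bottle, 56 mm across, 110 mm high, loose bystander at the left; origin at centre of underside

How it is judged:
By the outcome, as a careful person would: the job done as asked, in the order asked, and still so for the second after the job is handed in, with the robot touching nothing.
It also fails if it takes over 72 s, if anything falls off the work surface, if the arm or the gripper's body presses on something with over 40 N, if the wrist force passes 120 N, or if a joint passes its speed limit or range.

ROBOT

A 6-joint arm with a two-finger parallel gripper is mounted at the origin on a cart in front of the work surface, level with it; the furniture and walls round the work are solid. World frame = base frame: x ahead of the robot, y to its left, z up, the work surface at z = 0. Lengths are in mm, angles in degrees, forces in N, time in s.
With the tool pointing down it reaches from about 300 to 850 mm from the base axis. Payload 4.2 kg.
Tool frame: the origin (TCP) lies at the very end of the fingers, on their centre line; the grasp point (between the pads) lies 19 mm behind it; z points along the fingers, y is the line along which they close (so a half turn about z gives the same grasp; the last joint's range is limited). The gripper opens to 91 mm and grips with 3 to 60 N. Pads are 32 mm wide; open, the fingers measure 118 mm over their backs; the gripper's body (76 mm by 178 mm) begins 60 mm behind the grasp point.
Start: joints at [-77.922, 18.312, 89.639, -0, 72.044, -1.146], TCP at [131.537, -559.769, 213.976] pointing down, gripper open.
Joint ranges: [-177.97, 177.97], [-48.28, 115.42], [12.27, 149.76], [-77.06, 257.06], [2.81, 150.46], [-146.56, 146.56]. Speed limits (degrees/s): [147.25, 147.25, 180, 180, 180, 180].

INTERFACE

Orientations are given as [roll, pitch, yaw] about the fixed x, y, z axes, in that order (R = Rz(yaw) Ry(pitch) Rx(roll)).
In Python, from workcell import * gives the robot as it stands.
- The arm moves only by the tool move_arm, never from a script. Its argument "motion" is a list of rows, each a list of 3 entries, a list of its own where there are three numbers: the finger opening in mm, from 0 to 91.2, then the shift along the world's x, y, z in units of 25 mm (1.0 is 25 mm), then the turn, a rotation vector about the world's x, y, z in units of 4 degrees (1.0 is 4 degrees). In form: [[grip, [x, y, z], [ax, ay, az]], ...]. A call has 1 to 20 rows; each row shifts and turns the commanded pose from where the row before left it; what a row does not reach is not made up. A row lasts 1/12 s, in which the tool goes at most 41.7 mm and 7.16 degrees, less where a joint would pass 70% of its speed; a pose out of reach is approached as far as the arm can. A call with a number of a shift or a turn outside -1 to 1 is refused whole. A call with a gripper value outside its range is refused whole. The fingers move at their own pace and stop on an object; "grip_force" is the grip in N (left out, the last holds). Time passes only in rows, so rows that do not move let the fingers close. It gives the time, the measured TCP pose, the force, the opening and the grip force at its end, in the units of the state.
- state(): the state, without advancing time (a new reading comes with each control period).
- grab_frame(name): name is "side" or "top" or "wrist"; returns the picture (384x512x3 uint8, blue, green, red); there is no depth.
- camera_info(name): a dict with "fx", "fy", "cx", "cy" (pixels), "k1" (the pictures are not rectified: a ray, as slopes to the right and down, at radius r is drawn at 1 + k1 r^2 times it, then the intrinsics apply), "rvec" (rotation vector, rad) and "tvec" (3), from world to camera coordinates, as OpenCV has them. Camera axes: x right, y down, z forward; pixel columns grow to the right and rows downward; lengths in mm; the calibration is good to about 2 mm. A picture is of the moment at which its call begins: read the wrist's pose just before it. camera_info takes no time and is no camera call; for the wrist camera it gives the pose at the moment of the call.
- job_done(): hands the job in; it is judged then, once.
The state is a dict: "time_s": time; "qpos": joint angles; "qvel": joint speeds; "effort": joint torques, N m; "ee_pos": TCP position; "ee_rot": TCP orientation; "force": force on the tool from outside, world axes, zero at the start; "torque": the same for the moment, N m; "gripper_width": finger opening in mm; "gripper_force": force on a finger pad.
Only numpy, scipy, OpenCV 4.12 (cv2) and the standard library are available. Lean on these libraries where they do the work, as an engineer would, in place of code of your own. Each camera call takes 0.05 s, during which the arm holds its last target. There are 200 camera calls.

## Working session

There is one attempt and no reset: what is moved stays moved. The work goes in short steps, Python scripts to look and compute and a tool call to move; the robot and the scene stay as the last step left them, time stands still between calls to the robot, and variables do not carry over. Pictures are saved under pics/ and viewed, at most 13 in all, crops included, and the job is handed in when it is done.

Besides the shell and the picture viewer there is one more tool, called after "Emit:" as a command line: name --argument value ..., lists and objects as JSON in quotes. move_arm: Moves the arm, as the interface text tells. Shifts and turns lie within -1 to 1; 1 stands for 25 mm of shift or 4 degrees of turn. Its arguments: {"type":"object","properties":{"motion":{"type":"array","items":{"type":"array"}},"grip_force":{"type":"number"}},"required":["motion"]}

```bash
ls; mkdir -p pics
cat > h.py <<'E'
from workcell import *
import numpy as np, cv2
def ray(name,uv,info=None):
    c=info or camera_info(name)
    R,_=cv2.Rodrigues(np.array(c["rvec"],float)); t=np.array(c["tvec"],float).ravel()
    uv=np.atleast_2d(np.array(uv,float))
    d=np.c_[(uv[:,0]-c["cx"])/c["fx"],(uv[:,1]-c["cy"])/c["fy"]]
    s=d.copy()
    for _ in range(20): s=d/(1+c["k1"]*(s**2).sum(1,keepdims=True))
    return -R.T@t, np.c_[s,np.ones(len(s))]@R
def plane(name,uv,z,info=None):
    o,d=ray(name,uv,info); return o+d*((z-o[2])/d[:,2])[:,None]
E
python3 - <<'E'
from h import *
for n in("top","side","wrist"):
    im=grab_frame(n); cv2.imwrite(f"pics/{n}0.png",im)
    o,d=ray(n,[256,192]); print(n,o.round(),d.round(2))
    if n!="wrist": print(plane(n,[[0,0],[511,0],[0,383],[511,383]],0).round())
a=np.hstack([cv2.resize(cv2.imread(f"pics/{n}0.png"),(400,300)) for n in("side","wrist")])
cv2.imwrite("pics/sw.png",a); cv2.imwrite("pics/t.png",cv2.resize(cv2.imread("pics/top0.png"),(800,600),interpolation=cv2.INTER_CUBIC))
E
```

```text
pics
top [ 502.  -78. 1514.] [[ 0.07 -0.01 -1.  ]]
[[1249.  707.    0.]
 [1201. -936.    0.]
 [  42.  704.    0.]
 [  -3. -862.    0.]]
side [ 677. -906.  975.] [[-0.05  0.66 -0.75]]
[[-1190.  1463.     0.]
 [ 2200.  1860.    -0.]
 [   55.  -715.     0.]
 [ 1288.  -607.     0.]]
wrist [ 207. -542.  384.] [[-0.27 -0.06 -0.96]]
```

View pics/t.png

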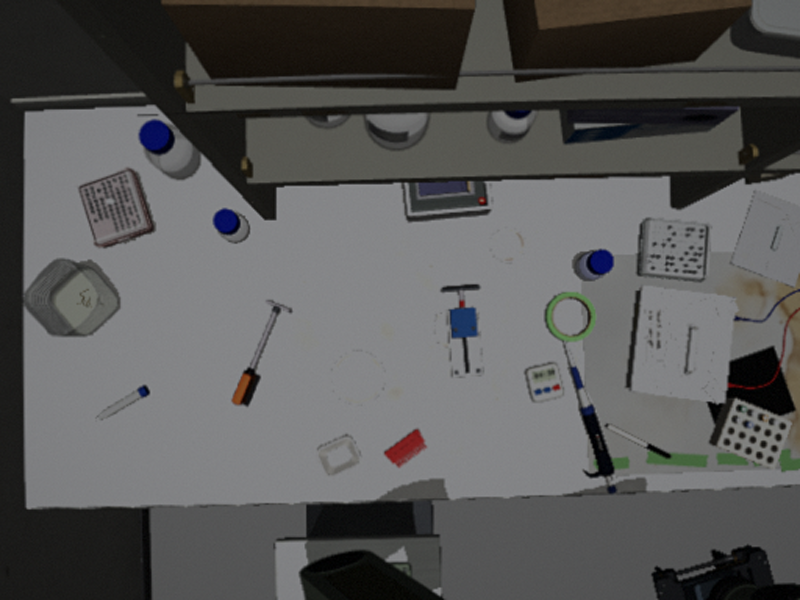

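View pics/sw.png

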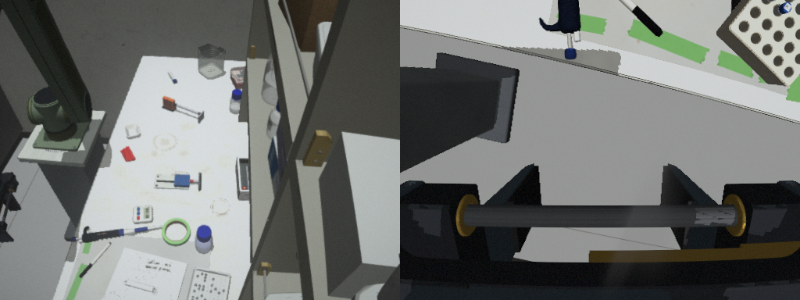

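The top view shows the hook (handle at (246,387), blade at (278,305)), the stop (block at (463,322), pad at (460,288)) and the tank half under the shelf (near wall at about row 215, columns 404–490). I'll zoom in on these.

Run:
```python
from h import *
im=cv2.imread("pics/top0.png")
a=cv2.resize(im[110:260,245:335],None,fx=4,fy=4,interpolation=cv2.INTER_CUBIC)
b=cv2.resize(im[180:270,140:240],None,fx=4,fy=4,interpolation=cv2.INTER_CUBIC)
c=np.zeros((600,400,3),np.uint8); c[:360]=b
cv2.imwrite("pics/z1.png",np.hstack([np.clip(a*1.6,0,255).astype(np.uint8),np.clip(c*1.6,0,255).astype(np.uint8)]))
hsv=cv2.cvtColor(im,cv2.COLOR_BGR2HSV)
m=cv2.inRange(hsv,(5,120,60),(20,255,255)); m[:180]=0;m[270:]=0;m[:,:140]=0;m[:,200:]=0
p=np.argwhere(m)[:,::-1]; print("orange",len(p),p.mean(0),plane("top",cv2.boxPoints(cv2.minAreaRect(p.astype(np.float32))),50).round(1),plane("top",[p.mean(0)],55).round(1))
m=cv2.inRange(hsv,(100,120,60),(125,255,255)); m[:190]=0;m[220:]=0;m[:,:280]=0;m[:,312:]=0
p=np.argwhere(m)[:,::-1]; print("blue",len(p),plane("top",cv2.boxPoints(cv2.minAreaRect(p.astype(np.float32))),22).round(1))
```

```text
orange 114 [154.05263158 248.63157895] [[421.3 225.7  50. ]
 [475.1 203.5  50. ]
 [468.6 187.8  50. ]
 [414.9 210.   50. ]] [[444.8 205.7  55. ]]
blue 281 [[ 583.4 -190.6   22. ]
 [ 586.8 -238.3   22. ]
 [ 533.  -241.7   22. ]
 [ 529.7 -194.2   22. ]]
```

View pics/z1.png

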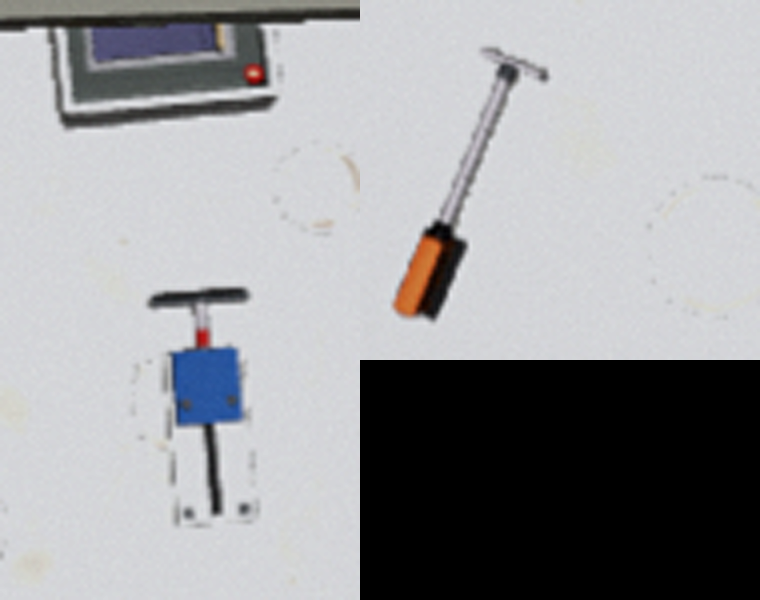

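Run:
```python
from h import *
A=lambda u,v:(245+(u+.5)/4-.5,110+(v+.5)/4-.5)
B=lambda u,v:(140+(u-360+.5)/4-.5,180+(v+.5)/4-.5)
P=lambda l,z:print(plane("top",l,z).round(1).tolist())
print("tank rim");P([A(66,112),A(274,97)],58)
print("tank bottom");P([A(66,128),A(272,107)],0)
print("pad face");P([A(150,297),A(248,290)],22)
print("rail near corners");P([A(178,525),A(256,520)],6)
print("handle top corners");P([B(427,235),B(443,240),B(417,315),B(394,308)],58)
print("rod");P([B(447,225),B(508,75)],38)
print("blade");P([B(483,50),B(547,77)],40)
print(camera_info("wrist"),state()["ee_rot"])
```

```text
tank rim
[[761.5, -116.7, 58.0], [768.4, -270.3, 58.0]]
tank bottom
[[759.5, -117.8, 0.0], [771.3, -276.1, 0.0]]
pad face
[[626.1, -176.3, 22.0], [629.3, -250.0, 22.0]]
rail near corners
[[454.7, -192.8, 6.0], [456.7, -251.7, 6.0]]
handle top corners
[[474.6, 197.7, 58.0], [470.6, 186.0, 58.0], [416.6, 206.2, 58.0], [422.2, 223.0, 58.0]]
rod
[[481.2, 186.5, 38.0], [590.9, 138.8, 38.0]]
blade
[[609.9, 156.8, 40.0], [588.5, 109.6, 40.0]]
{'fx': 316.63576213733467, 'fy': 316.63576213733467, 'cx': 256.7656908885918, 'cy': 190.72708382953772, 'k1': -0.0749812276693908, 'rvec': array([-2.28591861,  1.81226036,  0.25287984]), 'tvec': array([-574.06464799,  -29.68254301,  392.21342117])} [-1.79923634e+02 -8.64907615e-04  1.32238500e+01]
```

The tank's rim middle is at about (765,−194), with a yaw of about 3°. The rail axis runs through (456,−222) and the pad face (628,−213), with a yaw of about 3°. The hook grip is at about (446,204), with a yaw of −24°. Next is a closer look at the tank on the way over.

Emit:
move_arm --motion '[[91,[0.95,0.76,0],[0,0,-0.132]],[91,[0.95,0.76,0],[0,0,-0.132]],[91,[0.95,0.76,0],[0,0,-0.132]],[91,[0.95,0.76,0],[0,0,-0.132]],[91,[0.95,0.76,0],[0,0,-0.132]],[91,[0.95,0.76,0],[0,0,-0.132]],[91,[0.95,0.76,0],[0,0,-0.132]],[91,[0.95,0.76,0],[0,0,-0.132]],[91,[0.95,0.76,0],[0,0,-0.132]],[91,[0.95,0.76,0],[0,0,-0.132]],[91,[0.95,0.76,0],[0,0,-0.132]],[91,[0.95,0.76,0],[0,0,-0.132]],[91,[0.95,0.76,0],[0,0,-0.132]],[91,[0.95,0.76,0],[0,0,-0.132]],[91,[0.95,0.76,0],[0,0,-0.132]],[91,[0.95,0.76,0],[0,0,-0.132]],[91,[0.95,0.76,0],[0,0,-0.132]],[91,[0.95,0.76,0],[0,0,-0.132]],[91,[0.95,0.76,0],[0,0,-0.132]],[91,[0,0,0],[0,0,0]]]'

```text
time_s: 1.82
ee_pos: [586.4, -195.2, 213.1]
ee_rot: [-179.9, -0.1, 3.4]
force: [0.6, -0.7, 0.2]
gripper_width: 91.0
gripper_force: 0.0
```

Run:
```python
from h import *
import pickle
c=camera_info("wrist"); im=grab_frame("wrist"); pickle.dump(c,open("w1.pkl","wb"))
cv2.imwrite("pics/w1.png",im); cv2.imwrite("pics/w1z.png",cv2.resize(im,(800,600),interpolation=cv2.INTER_CUBIC))
s=state(); print(s["time_s"],s["ee_pos"],s["ee_rot"],s["qpos"])
```

```text
1.8667 [ 584.27713387 -196.91455782  213.07182876] [-1.79967248e+02  3.71331708e-02  3.39016388e+00] [-1.97021733e+01  2.21401485e+01  8.39420877e+01  1.61937523e-02
  7.39647681e+01  6.69031939e+01]
```

View pics/w1z.png

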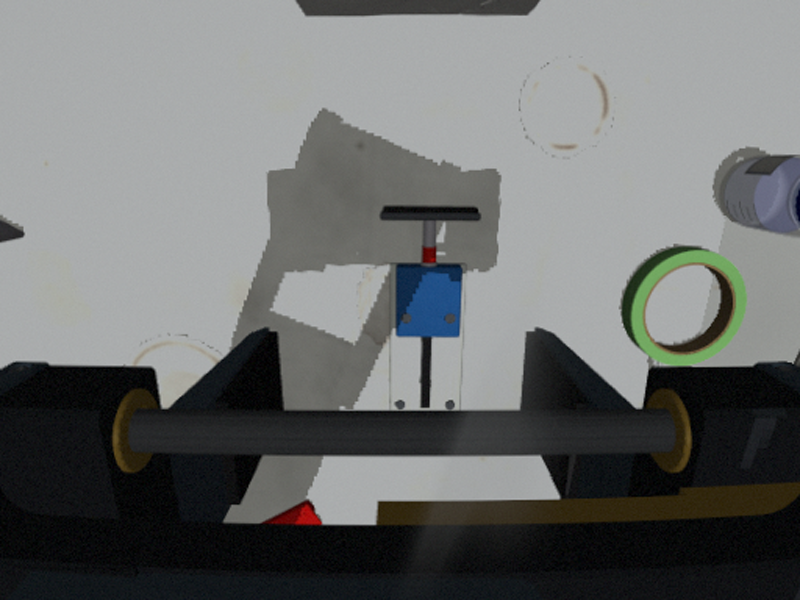

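The wrist view shows the tank's near-wall base edge from (308,15) to (527,14), the pad from (382,208) to (480,208), the block between columns 396 and 462, and the rail's side edges at columns 390 and 465.

Run:
```python
from h import *
import pickle
c=pickle.load(open("w1.pkl","rb"))
Q=lambda l,z:plane("wrist",[((u+.5)*.64-.5,(v+.5)*.64-.5) for u,v in l],z,c).round(1).tolist()
print("tank bottom",Q([(308,15),(527,14)],0))
print("tank bottom2",Q([(297,0),(540,0)],20))
print("pad",Q([(383,207),(479,207)],22))
print("block",Q([(396,264),(461,265),(460,336),(397,335)],22))
print("rail",Q([(390,264),(466,264),(390,408),(462,408)],6))
```

```text
tank bottom [[761.4, -117.4, 0.0], [771.5, -273.4, 0.0]]
tank bottom2 [[765.5, -113.6, 20.0], [775.5, -277.0, 20.0]]
pad [[629.8, -178.6, 22.0], [634.0, -248.1, 22.0]]
block [[588.3, -190.3, 22.0], [590.4, -238.8, 22.0], [534.3, -243.2, 22.0], [532.3, -194.2, 22.0]]
rail [[584.7, -185.6, 6.0], [588.2, -244.8, 6.0], [460.3, -192.1, 6.0], [463.9, -253.2, 6.0]]
```

Emit:
move_arm --motion '[[91,[-0.325,0.944,0],[0,0,-0.4]],[91,[-0.325,0.944,0],[0,0,-0.4]],[91,[-0.325,0.944,0],[0,0,-0.4]],[91,[-0.325,0.944,0],[0,0,-0.4]],[91,[-0.325,0.944,0],[0,0,-0.4]],[91,[-0.325,0.944,0],[0,0,-0.4]],[91,[-0.325,0.944,0],[0,0,-0.4]],[91,[-0.325,0.944,0],[0,0,-0.4]],[91,[-0.325,0.944,0],[0,0,-0.4]],[91,[-0.325,0.944,0],[0,0,-0.4]],[91,[-0.325,0.944,0],[0,0,-0.4]],[91,[-0.325,0.944,0],[0,0,-0.4]],[91,[-0.325,0.944,0],[0,0,-0.4]],[91,[-0.325,0.944,0],[0,0,-0.4]],[91,[-0.325,0.944,0],[0,0,-0.4]],[91,[-0.325,0.944,0],[0,0,-0.4]],[91,[-0.325,0.944,0],[0,0,-0.4]],[91,[0,0,0],[0,0,0]],[91,[0,0,0],[0,0,0]]]'

```text
time_s: 3.45
ee_pos: [444.1, 202.2, 213.9]
ee_rot: [179.9, -0.0, -23.9]
force: [-0.2, -0.5, 1.0]
gripper_width: 90.9
gripper_force: 0.0
```

Run:
```python
from h import *
import pickle
c=camera_info("wrist"); im=grab_frame("wrist"); pickle.dump(c,open("w2.pkl","wb"))
cv2.imwrite("pics/w2.png",im); cv2.imwrite("pics/w2z.png",np.clip(1.4*cv2.resize(im,(800,600),interpolation=cv2.INTER_CUBIC),0,255).astype(np.uint8))
s=state(); print(s["time_s"],s["ee_pos"],s["ee_rot"],s["qpos"])
```

```text
3.5 [444.39103666 201.57930627 213.90995709] [ 1.79940378e+02 -1.64077198e-02 -2.39684299e+01] [ 2.30852275e+01  1.04780123e+01  1.00475917e+02 -5.63465760e-02
  6.90785437e+01  1.37073802e+02]
```

View pics/w2z.png

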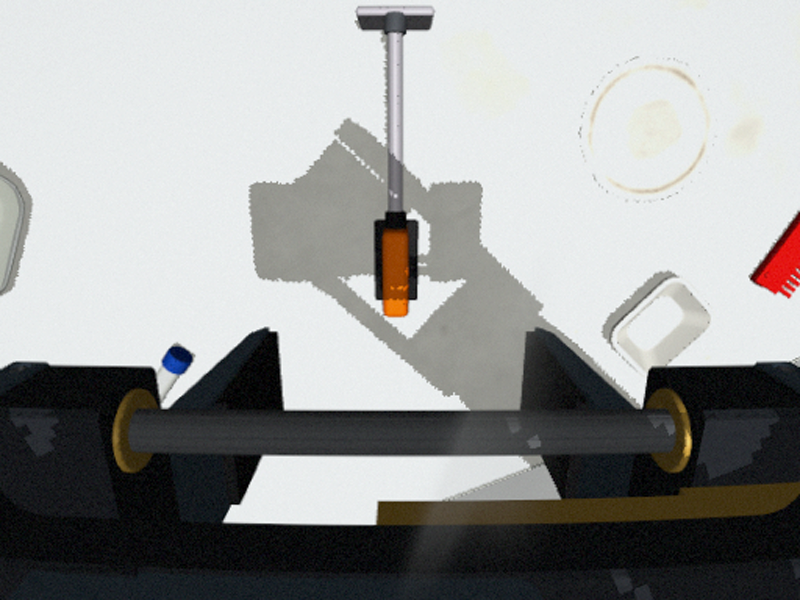

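The view shows the orange handle top from about (383,228) to (409,317), the foot in columns 375–418 and rows 220–299, and the blade in columns 357–434. The hook is nearly aligned with the tool.

Run:
```python
from h import *
import pickle
c=pickle.load(open("w2.pkl","rb"))
Q=lambda l,z:plane("wrist",[((u+.5)*.64-.5,(v+.5)*.64-.5) for u,v in l],z,c)
h=Q([(383,228),(409,228),(383,317),(408,317)],58)
f=Q([(375,220),(418,220),(375,299),(417,299)],6)
b=Q([(357,8),(434,10)],40)
for n,p in(("handle",h),("foot",f),("blade",b)):
    print(n,p.round(1).tolist(),p.mean(0).round(1))
r=Q([(395,40),(395.5,205)],40); d=r[0]-r[1]; print("rod yaw",np.degrees(np.arctan2(d[1],d[0])), "blade yaw",np.degrees(np.arctan2((b[0]-b[1])[1],(b[0]-b[1])[0]))-90)
```

```text
handle [[479.5, 200.2, 58.0], [472.5, 184.5, 58.0], [423.3, 225.8, 58.0], [416.3, 210.0, 58.0]] [447.9 205.1  58. ]
foot [[482.0, 207.9, 6.0], [468.6, 177.9, 6.0], [425.0, 234.1, 6.0], [411.5, 203.5, 6.0]] [446.8 205.8   6. ]
blade [[612.8, 158.6, 40.0], [591.7, 114.3, 40.0]] [602.3 136.5  40. ]
rod yaw -23.92841880971512 blade yaw -25.411403184745012
```

Emit:
move_arm --motion '[[91,[0.12,0.15,-0.96],[0,0,0]],[91,[0,0,-0.96],[0,0,0]],[91,[0,0,-0.96],[0,0,0]],[91,[0,0,-0.96],[0,0,0]],[91,[0,0,-0.96],[0,0,0]],[91,[0,0,-0.96],[0,0,0]],[91,[0,0,-0.96],[0,0,0]],[91,[0,0,-0.96],[0,0,0]],[40,[0,0,0],[0,0,0]],[40,[0,0,0],[0,0,0]],[16,[0,0,0],[0,0,0]],[16,[0,0,0],[0,0,0]],[16,[0,0,0],[0,0,0]],[16,[0,0,0],[0,0,0]],[10,[0,0,0],[0,0,0]],[10,[0,0,0],[0,0,0]],[10,[0,0,0],[0,0,0]],[10,[0,0,0],[0,0,0]]]' --grip_force 45

```text
time_s: 5.0
ee_pos: [447.6, 206.2, 22.1]
ee_rot: [180.0, -0.0, -24.0]
force: [0.0, -0.4, 0.6]
gripper_width: 27.4
gripper_force: 0.0
```

Emit:
move_arm --motion '[[10,[0,0,0],[0,0,0]],[10,[0,0,0],[0,0,0]],[10,[0,0,0],[0,0,0]],[10,[0,0,0],[0,0,0]]]' --grip_force 45

```text
time_s: 5.33
ee_pos: [447.5, 206.1, 22.0]
ee_rot: [180.0, 0.0, -24.0]
force: [-0.9, -0.3, 1.5]
gripper_width: 17.6
gripper_force: 45.0
```

Emit:
move_arm --motion '[[10,[0,0,0.3],[0,0,0]],[10,[0,0,0.7],[0,0,0]],[10,[0,0,1],[0,0,0]],[10,[0,0,1],[0,0,0]],[10,[0,0,1],[0,0,0]],[10,[0.2,-0.5,0.4],[0,0,0.2]],[10,[0.37,-0.9,0],[0,0,0.4]],[10,[0.37,-0.9,0],[0,0,0.4]],[10,[0.37,-0.9,0],[0,0,0.4]],[10,[0.37,-0.9,0],[0,0,0.4]],[10,[0.37,-0.9,0],[0,0,0.4]],[10,[0.37,-0.9,0],[0,0,0.4]],[10,[0.37,-0.9,0],[0,0,0.4]],[10,[0.37,-0.9,0],[0,0,0.4]],[10,[0.37,-0.9,0],[0,0,0.4]],[10,[0.37,-0.9,0],[0,0,0.4]],[10,[0.37,-0.9,0],[0,0,0.4]],[10,[0.37,-0.9,0],[0,0,0.4]],[10,[0.37,-0.9,0],[0,0,0.4]],[10,[0.37,-0.9,0],[0,0,0.4]]]'

```text
time_s: 7.0
ee_pos: [582.2, -122.4, 132.1]
ee_rot: [-180.0, 0.0, -0.7]
force: [0.0, 0.9, -1.8]
gripper_width: 17.9
gripper_force: 45.0
```

Emit:
move_arm --motion '[[10,[0.37,-0.9,0],[0,0,0.4]],[10,[0.37,-0.9,0],[0,0,0.4]],[10,[0.35,-0.8,0],[0,0,0.3]],[10,[0.2,-0.6,0],[0,0,0.1]],[10,[0,0,0],[0,0,0]],[10,[0,0,0],[0,0,0]]]'

```text
time_s: 7.5
ee_pos: [614.0, -201.7, 131.6]
ee_rot: [-180.0, 0.1, 3.9]
force: [1.0, 0.2, -0.9]
gripper_width: 17.9
gripper_force: 45.0
```

Run:
```python
from h import *
im=grab_frame("top"); s=state(); print(s["time_s"],s["ee_pos"],s["ee_rot"],s["force"])
cv2.imwrite("pics/top1.png",im)
sd=grab_frame("side"); cv2.imwrite("pics/side1.png",sd)
a=cv2.resize(im[100:240,240:340],None,fx=4,fy=4,interpolation=cv2.INTER_CUBIC)
b=cv2.resize(sd[190:330,210:310],None,fx=4,fy=4,interpolation=cv2.INTER_CUBIC)
cv2.imwrite("pics/z2.png",np.clip(np.hstack([a,b])*1.5,0,255).astype(np.uint8))
```

```text
7.55 [ 613.80492065 -200.90530481  131.68106081] [-1.79942177e+02  7.10920191e-02  3.95438284e+00] [ 0.00297661 -0.08419041 -1.60612931]
```

View pics/z2.png

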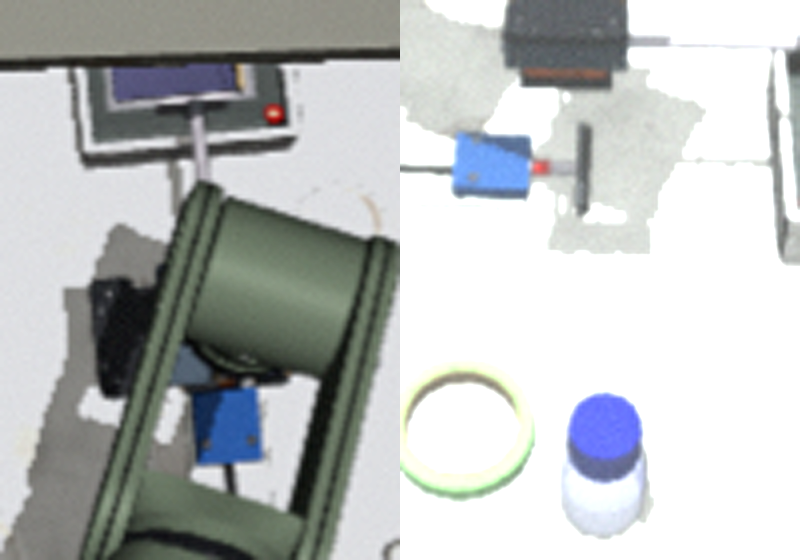

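Run:
```python
from h import *
A=lambda u,v:(240+(u+.5)/4-.5,100+(v+.5)/4-.5)
print("blade top",plane("top",[A(160,105),A(215,99)],150).round(1).tolist())
print("rim outer",plane("top",[A(85,152),A(294,138)],58).round(1).tolist())
sd=cv2.imread("pics/side1.png")
b=cv2.resize(sd[180:280,280:380],None,fx=6,fy=6,interpolation=cv2.INTER_CUBIC)
cv2.imwrite("pics/z3.png",b)
```

```text
blade top [[776.4, -166.4, 150.0], [779.6, -204.5, 150.0]]
rim outer [[761.5, -115.9, 58.0], [767.6, -270.3, 58.0]]
```

View pics/z3.png

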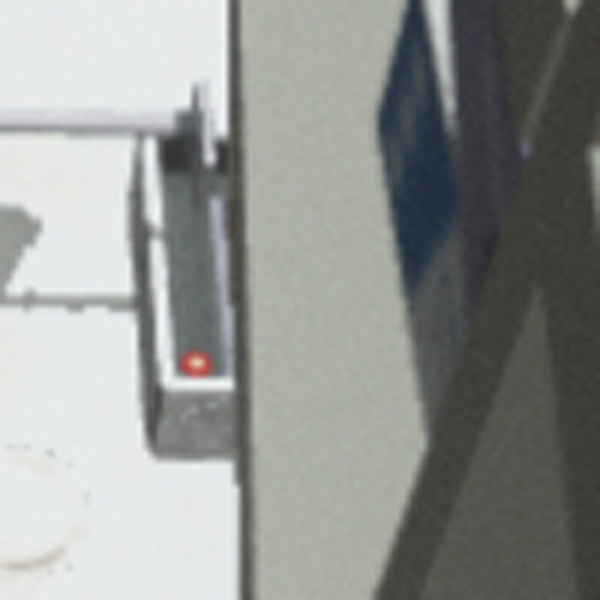

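The blade top measures about (778,−187), above the slot (768–793). I'll shift 5 mm to −y and lower until the rod is about 3 mm above the rim.

Emit:
move_arm --motion '[[10,[0,-0.2,0],[0,0,-0.1]],[10,[0,0,-0.5],[0,0,0]],[10,[0,0,-0.7],[0,0,0]],[10,[0,0,-0.7],[0,0,0]],[10,[0,0,-0.5],[0,0,0]],[10,[0,0,-0.3],[0,0,0]],[10,[0,0,-0.2],[0,0,0]],[10,[0,0,-0.2],[0,0,0]],[10,[0,0,0],[0,0,0]],[10,[0,0,0],[0,0,0]]]'

```text
time_s: 8.43
ee_pos: [614.7, -206.3, 54.9]
ee_rot: [180.0, -0.0, 3.6]
force: [-0.3, 0.3, -1.4]
gripper_width: 17.7
gripper_force: 45.0
```

Emit:
move_arm --motion '[[10,[0,0,-0.08],[0,0,0]],[10,[-0.15,-0.01,0],[0,0,0]],[10,[-0.1,-0.006,0],[0,0,0]],[10,[-0.1,-0.006,0],[0,0,0]],[10,[0,0,0],[0,0,0]],[10,[0,0,0],[0,0,0]]]'

```text
time_s: 8.93
ee_pos: [605.4, -206.9, 52.7]
ee_rot: [180.0, 0.0, 3.6]
force: [-0.2, -0.3, -2.6]
gripper_width: 18.0
gripper_force: 45.0
```

Emit:
move_arm --motion '[[10,[-0.06,-0.004,0],[0,0,0]],[10,[-0.06,-0.004,0],[0,0,0]],[10,[-0.06,-0.004,0],[0,0,0]],[10,[0,0,0],[0,0,0]]]'

```text
time_s: 9.27
ee_pos: [601.4, -207.2, 52.7]
ee_rot: [180.0, -0.0, 3.6]
force: [2.0, -0.1, -1.3]
gripper_width: 17.8
gripper_force: 45.0
```

Emit:
move_arm --motion '[[10,[-0.08,-0.012,0],[0,0,0]],[10,[-0.12,-0.018,0],[0,0,0]],[10,[-0.12,-0.018,0],[0,0,0]],[10,[-0.12,-0.018,0],[0,0,0]],[10,[-0.12,-0.018,0],[0,0,0]],[10,[-0.12,-0.018,0],[0,0,0]]]'

```text
time_s: 9.77
ee_pos: [584.1, -209.8, 52.7]
ee_rot: [180.0, -0.0, 3.6]
force: [3.1, 1.0, -2.0]
gripper_width: 17.9
gripper_force: 45.0
```

Emit:
move_arm --motion '[[10,[-0.14,-0.021,0],[0,0,0]],[10,[-0.14,-0.021,0],[0,0,0]],[10,[-0.14,-0.021,0],[0,0,0]],[10,[-0.14,-0.021,0],[0,0,0]],[10,[-0.14,-0.021,0],[0,0,0]],[10,[-0.14,-0.021,0],[0,0,0]],[10,[-0.14,-0.021,0],[0,0,0]],[10,[-0.14,-0.021,0],[0,0,0]],[10,[-0.14,-0.021,0],[0,0,0]],[10,[-0.14,-0.021,0],[0,0,0]]]'

```text
time_s: 10.6
ee_pos: [549.0, -215.1, 52.6]
ee_rot: [180.0, -0.0, 3.6]
force: [3.7, 0.3, -0.4]
gripper_width: 17.9
gripper_force: 45.0
```

Run:
```python
from h import *
im=grab_frame("top"); sd=grab_frame("side"); w=camera_info("wrist"); wi=grab_frame("wrist"); s=state(); print(s["time_s"],s["ee_pos"],s["force"])
import pickle; pickle.dump(w,open("w3.pkl","wb")); cv2.imwrite("pics/w3.png",wi)
cv2.imwrite("pics/top2.png",im); cv2.imwrite("pics/side2.png",sd)
a=cv2.resize(im[110:210,240:340],None,fx=4,fy=4,interpolation=cv2.INTER_CUBIC)
b=cv2.resize(wi,(400,300),interpolation=cv2.INTER_AREA)
c=cv2.resize(sd[205:280,240:340],None,fx=4,fy=4,interpolation=cv2.INTER_CUBIC)
o=np.zeros((600,800,3),np.uint8); o[:400,:400]=a; o[:300,400:]=b; o[300:,400:]=c
cv2.imwrite("pics/z4.png",np.clip(o*1.4,0,255).astype(np.uint8))
```

```text
10.75 [ 548.10086539 -214.94834637   52.32922841] [ 1.35252123  0.1246904  -1.05359425]
```

View pics/z4.png

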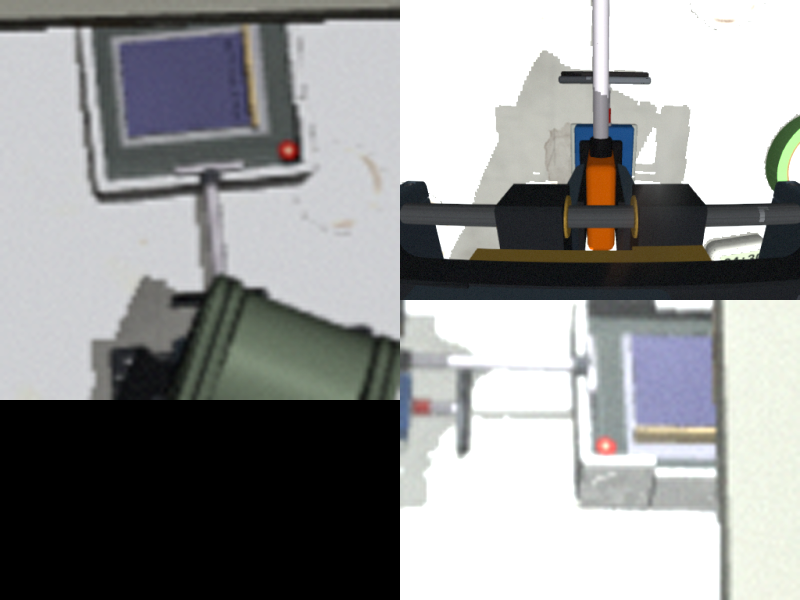

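The tank follows the blade flat and square, with its near wall at top-crop (98,186)–(309,171). I'll calculate how far off centre it still is.

Run:
```python
from h import *
A=lambda u,v:(240+(u+.5)/4-.5,110+(v+.5)/4-.5)
r=plane("top",[A(99,187),A(309,172)],58); print("rim outer",r.round(1).tolist(), r.mean(0).round(1),np.degrees(np.arctan2((r[0]-r[1])[1],(r[0]-r[1])[0]))-90)
```

```text
rim outer [[705.6, -124.5, 58.0], [712.3, -279.2, 58.0]] [ 709.  -201.9   58. ] 2.4807263564451176
```

Emit:
move_arm --motion '[[10,[-0.07,-0.01,0],[0,0,0]],[10,[-0.14,-0.021,0],[0,0,0]],[10,[-0.14,-0.021,0],[0,0,0]],[10,[-0.14,-0.021,0],[0,0,0]],[10,[-0.14,-0.021,0],[0,0,0]],[10,[-0.14,-0.021,0],[0,0,0]],[10,[-0.14,-0.021,0],[0,0,0]],[10,[-0.14,-0.021,0],[0,0,0]],[10,[-0.14,-0.021,0],[0,0,0]]]'

```text
time_s: 11.5
ee_pos: [518.8, -219.4, 52.4]
ee_rot: [-180.0, 0.0, 3.6]
force: [2.3, 0.3, -2.4]
gripper_width: 17.3
gripper_force: 45.0
```

Emit:
move_arm --motion '[[10,[-0.14,-0.021,0],[0,0,0]],[10,[-0.14,-0.021,0],[0,0,0]],[10,[-0.14,-0.021,0],[0,0,0]],[10,[-0.14,-0.021,0],[0,0,0]],[10,[-0.14,-0.021,0],[0,0,0]],[10,[-0.14,-0.021,0],[0,0,0]],[10,[-0.14,-0.021,0],[0,0,0]],[10,[-0.07,-0.01,0],[0,0,0]],[10,[0,0,0],[0,0,0]]]'

```text
time_s: 12.25
ee_pos: [492.4, -223.4, 52.5]
ee_rot: [-180.0, 0.0, 3.6]
force: [-0.4, 0.1, -1.7]
gripper_width: 17.6
gripper_force: 45.0
```

Run:
```python
from h import *
im=grab_frame("top"); sd=grab_frame("side"); w=camera_info("wrist"); wi=grab_frame("wrist"); s=state(); print(s["time_s"],s["ee_pos"],s["force"])
cv2.imwrite("pics/top3.png",im); cv2.imwrite("pics/side3.png",sd); cv2.imwrite("pics/w4.png",wi)
a=cv2.resize(im[125:225,240:340],None,fx=4,fy=4,interpolation=cv2.INTER_CUBIC)
c=cv2.resize(sd[205:280,230:330],None,fx=4,fy=4,interpolation=cv2.INTER_CUBIC)
o=np.zeros((600,800,3),np.uint8); o[:400,:400]=a; o[:300,400:]=cv2.resize(wi,(400,300),interpolation=cv2.INTER_AREA); o[300:,400:]=c
cv2.imwrite("pics/z5.png",np.clip(o*1.4,0,255).astype(np.uint8))
```

```text
12.4 [ 492.60157615 -223.28993736   52.43158753] [-0.3918117   0.29779362 -2.68481915]
```

View pics/z5.png

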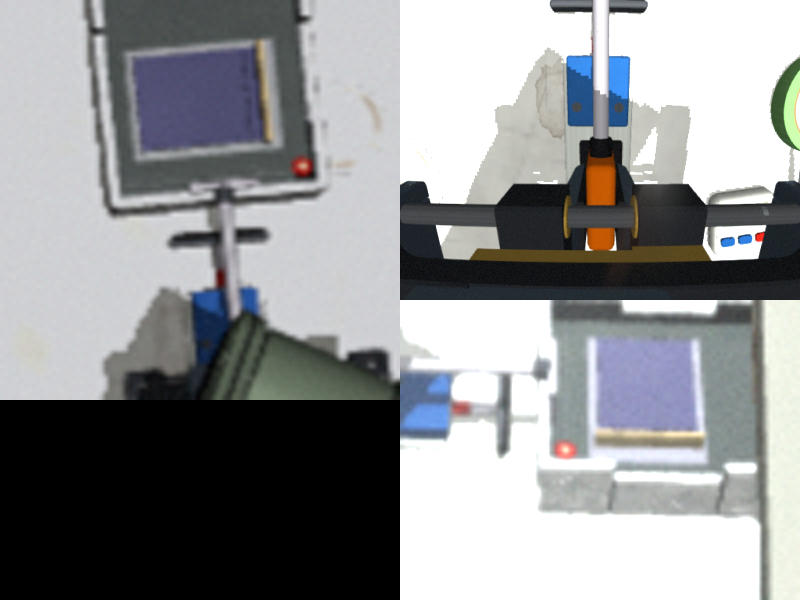

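Run:
```python
from h import *
A=lambda u,v:(240+(u+.5)/4-.5,125+(v+.5)/4-.5)
yaw=lambda r:np.degrees(np.arctan2((r[0]-r[1])[1],(r[0]-r[1])[0]))-90
for n,l,z in(("rim",[(112,202),(327,187)],58),("bottom",[(114,212),(324,197)],0),("pad front",[(170,235),(268,228)],22),("block",[(193,293),(258,288)],22)):
    r=plane("top",[A(*q) for q in l],z); print(n,r.round(1).tolist(), r.mean(0).round(1),round(yaw(r),1))
```

```text
rim [[650.1, -132.3, 58.0], [656.6, -290.3, 58.0]] [ 653.3 -211.3   58. ] 2.4
bottom [[648.3, -135.7, 0.0], [655.2, -296.2, 0.0]] [ 651.7 -215.9    0. ] 2.4
pad front [[627.6, -176.3, 22.0], [630.8, -250.0, 22.0]] [ 629.2 -213.2   22. ] 2.4
block [[583.6, -192.1, 22.0], [585.9, -240.9, 22.0]] [ 584.8 -216.5   22. ] 2.7
```

Tank and pad are parallel in this camera (2.4° each), and the tank is centred to within 1–2 mm, with a gap of about 23 mm. I'll pull straight along the rail.

Emit:
move_arm --motion '[[10,[-0.08,-0.005,0],[0,0,0]],[10,[-0.1,-0.006,0],[0,0,0]],[10,[-0.1,-0.006,0],[0,0,0]],[10,[-0.1,-0.006,0],[0,0,0]],[10,[-0.1,-0.006,0],[0,0,0]],[10,[-0.1,-0.006,0],[0,0,0]],[10,[-0.1,-0.006,0],[0,0,0]],[10,[-0.1,-0.006,0],[0,0,0]],[10,[-0.08,-0.005,0],[0,0,0]]]'

```text
time_s: 13.15
ee_pos: [471.5, -224.7, 52.6]
ee_rot: [180.0, -0.0, 3.6]
force: [2.4, 0.6, -2.1]
gripper_width: 17.8
gripper_force: 45.0
```

Emit:
move_arm --motion '[[10,[-0.06,-0.0035,0],[0,0,0]],[10,[-0.06,-0.0035,0],[0,0,0]],[10,[-0.06,-0.0035,0],[0,0,0]],[10,[-0.06,-0.0035,0],[0,0,0]]]'

```text
time_s: 13.48
ee_pos: [465.8, -225.0, 52.6]
ee_rot: [180.0, -0.0, 3.6]
force: [2.9, 0.1, -3.5]
gripper_width: 17.7
gripper_force: 45.0
```

Emit:
move_arm --motion '[[10,[-0.04,-0.0023,0],[0,0,0]],[10,[-0.04,-0.0023,0],[0,0,0]],[10,[-0.04,-0.0023,0],[0,0,0]]]'

```text
time_s: 13.73
ee_pos: [462.8, -225.2, 52.5]
ee_rot: [180.0, -0.0, 3.6]
force: [2.3, 1.4, -2.3]
gripper_width: 17.8
gripper_force: 45.0
```

Emit:
move_arm --motion '[[10,[-0.02,-0.0012,0],[0,0,0]],[10,[-0.02,-0.0012,0],[0,0,0]],[10,[-0.02,-0.0012,0],[0,0,0]],[10,[-0.02,-0.0012,0],[0,0,0]]]'

```text
time_s: 14.07
ee_pos: [460.8, -225.3, 52.5]
ee_rot: [180.0, -0.0, 3.6]
force: [4.0, 0.4, -1.9]
gripper_width: 17.3
gripper_force: 45.0
```

Emit:
move_arm --motion '[[10,[-0.02,-0.0012,0],[0,0,0]],[10,[-0.02,-0.0012,0],[0,0,0]],[10,[-0.02,-0.0012,0],[0,0,0]],[10,[-0.02,-0.0012,0],[0,0,0]]]'

```text
time_s: 14.4
ee_pos: [458.8, -225.4, 52.5]
ee_rot: [180.0, -0.0, 3.6]
force: [5.2, 1.7, -2.6]
gripper_width: 18.0
gripper_force: 45.0
```

Emit:
move_arm --motion '[[10,[-0.02,-0.0012,0],[0,0,0]],[10,[-0.02,-0.0012,0],[0,0,0]]]'

```text
time_s: 14.57
ee_pos: [458.4, -225.5, 52.5]
ee_rot: [180.0, -0.1, 3.6]
force: [7.7, 1.4, -4.3]
gripper_width: 17.9
gripper_force: 45.0
```

Emit:
move_arm --motion '[[10,[-0.02,-0.0012,0],[0,0,0]],[10,[0,0,0],[0,0,0]]]'

```text
time_s: 14.73
ee_pos: [458.2, -225.4, 52.4]
ee_rot: [180.0, -0.1, 3.6]
force: [7.2, 2.2, -4.2]
gripper_width: 17.9
gripper_force: 45.0
```

Emit:
move_arm --motion '[[10,[-0.02,-0.0012,0],[0,0,0]],[10,[0,0,0],[0,0,0]]]'

```text
time_s: 14.9
ee_pos: [458.1, -225.4, 52.4]
ee_rot: [180.0, -0.2, 3.6]
force: [8.7, 1.7, -5.5]
gripper_width: 17.8
gripper_force: 45.0
```

Emit:
move_arm --motion '[[10,[-0.02,-0.0012,0],[0,0,0]],[10,[0,0,0],[0,0,0]]]'

```text
time_s: 15.07
ee_pos: [458.0, -225.5, 52.4]
ee_rot: [180.0, -0.2, 3.6]
force: [10.1, 2.1, -6.2]
gripper_width: 17.8
gripper_force: 45.0
```

Emit:
move_arm --motion '[[10,[-0.02,-0.0012,0],[0,0,0]],[10,[0,0,0],[0,0,0]],[10,[0,0,0],[0,0,0]],[10,[0,0,0],[0,0,0]],[10,[0,0,0],[0,0,0]],[10,[0,0,0],[0,0,0]]]'

```text
time_s: 15.57
ee_pos: [457.9, -225.6, 52.5]
ee_rot: [180.0, -0.2, 3.6]
force: [10.8, 3.1, -6.5]
gripper_width: 18.2
gripper_force: 45.0
```

Run:
```python
from h import *
im=grab_frame("top"); sd=grab_frame("side"); s=state(); print(s["time_s"],s["ee_pos"],s["force"])
cv2.imwrite("pics/top4.png",im); cv2.imwrite("pics/side4.png",sd)
a=cv2.resize(im[135:235,240:340],None,fx=4,fy=4,interpolation=cv2.INTER_CUBIC)
c=cv2.resize(sd[210:260,230:280],None,fx=8,fy=8,interpolation=cv2.INTER_CUBIC)
cv2.imwrite("pics/z6.png",np.clip(np.hstack([a,c])*1.4,0,255).astype(np.uint8))
```

```text
15.6667 [ 457.86499406 -225.61421598   52.52482705] [10.71887218  2.3727712  -5.0111445 ]
```

View pics/z6.png

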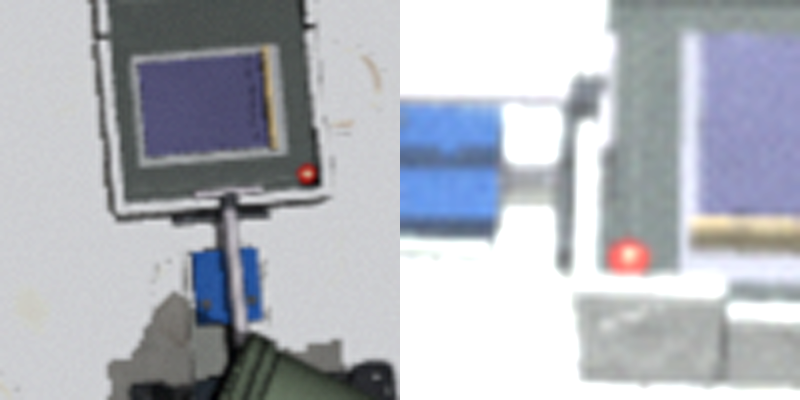

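The red band is gone, the pad is flat on the tank wall, and the pull is about 11 N. Now to unhook: ease forward, then lift.

Emit:
move_arm --motion '[[10,[0.04,0.0024,0],[0,0,0]],[10,[0.04,0.0024,0],[0,0,0]],[10,[0.06,0.0036,0],[0,0,0]],[10,[0.08,0.005,0],[0,0,0]],[10,[0.1,0.006,0],[0,0,0]],[10,[0.08,0.005,0],[0,0,0]],[10,[0,0,0],[0,0,0]],[10,[0,0,0],[0,0,0]]]'

```text
time_s: 16.33
ee_pos: [465.2, -224.9, 52.2]
ee_rot: [-180.0, 0.1, 3.6]
force: [0.5, 0.4, -1.5]
gripper_width: 17.6
gripper_force: 45.0
```

Emit:
move_arm --motion '[[10,[0,0,0.2],[0,0,0]],[10,[0,0,0.5],[0,0,0]],[10,[0,0,0.8],[0,0,0]],[10,[0,0,0.9],[0,0,0]],[10,[0,0,0.8],[0,0,0]],[10,[0,0,0],[0,0,0]],[10,[0,0.5,0],[0,0,0]],[10,[0,0.9,0],[0,0,0]],[10,[0,0.9,0],[0,0,0]],[10,[0,0.9,0],[0,0,0]],[10,[0,0.9,0],[0,0,0]],[10,[0,0.9,0],[0,0,0]],[10,[0,0.9,0],[0,0,0]],[10,[0,0.9,0],[0,0,0]],[10,[0,0.9,0],[0,0,0]],[10,[0,0.9,0],[0,0,0]],[10,[0,0.9,0],[0,0,0]],[10,[0,0.9,0],[0,0,0]],[10,[0,0.9,0],[0,0,0]],[10,[0,0.9,0],[0,0,0]]]'

```text
time_s: 18.0
ee_pos: [463.8, 81.4, 131.0]
ee_rot: [180.0, 0.2, 3.6]
force: [1.2, 0.3, -1.1]
gripper_width: 18.0
gripper_force: 45.0
```

Emit:
move_arm --motion '[[10,[0,0.9,0],[0,0,0]],[10,[0,0.9,0],[0,0,0]],[10,[0,0.5,0],[0,0,0]],[10,[0,0,-0.6],[0,0,0]],[10,[0,0,-0.9],[0,0,0]],[10,[0,0,-0.9],[0,0,0]],[10,[0,0,-0.8],[0,0,0]],[10,[0,0,-0.5],[0,0,0]],[10,[0,0,-0.3],[0,0,0]],[10,[0,0,0],[0,0,0]]]'

```text
time_s: 18.83
ee_pos: [463.2, 137.3, 30.2]
ee_rot: [179.9, 0.3, 3.6]
force: [-0.1, -0.4, -2.0]
gripper_width: 18.0
gripper_force: 45.0
```

Run:
```python
from h import *
s=state(); print(s["time_s"],s["ee_pos"],s["ee_rot"],s["force"],s["torque"])
im=grab_frame("top"); sd=grab_frame("side"); cv2.imwrite("pics/top5.png",im); cv2.imwrite("pics/side5.png",sd)
```

```text
18.8333 [463.23326016 137.2829913   30.18182872] [179.9358574    0.32789707   3.60236953] [-0.10822877 -0.3694086  -2.03279182] [ 0.03603066  0.06027682 -0.00369103]
```

Emit:
move_arm --motion '[[10,[0,0,-0.12],[0,0,0]],[10,[0,0,-0.08],[0,0,0]],[10,[0,0,-0.04],[0,0,0]],[10,[0,0,-0.04],[0,0,0]],[10,[0,0,0],[0,0,0]]]'

```text
time_s: 19.35
ee_pos: [465.7, 137.5, 25.6]
ee_rot: [180.0, -0.0, 3.6]
force: [-0.3, 1.1, -1.3]
gripper_width: 17.5
gripper_force: 45.0
```

Emit:
move_arm --motion '[[10,[0,0,-0.03],[0,0,0]],[10,[0,0,0],[0,0,0]]]'

```text
time_s: 19.52
ee_pos: [465.7, 137.5, 24.8]
ee_rot: [180.0, -0.0, 3.6]
force: [-1.0, 0.1, -1.8]
gripper_width: 17.8
gripper_force: 45.0
```

Emit:
move_arm --motion '[[10,[0,0,-0.03],[0,0,0]],[10,[0,0,-0.03],[0,0,0]],[10,[0,0,-0.03],[0,0,0]],[10,[0,0,0],[0,0,0]]]'

```text
time_s: 19.85
ee_pos: [465.6, 137.5, 22.3]
ee_rot: [180.0, 0.0, 3.6]
force: [0.6, -0.4, -1.5]
gripper_width: 17.8
gripper_force: 45.0
```

Emit:
move_arm --motion '[[10,[0,0,-0.03],[0,0,0]],[10,[0,0,0],[0,0,0]]]'

```text
time_s: 20.02
ee_pos: [465.7, 137.5, 21.9]
ee_rot: [180.0, -0.0, 3.6]
force: [-0.3, -0.2, 0.9]
gripper_width: 17.8
gripper_force: 45.0
```

Emit:
move_arm --motion '[[24,[0,0,0],[0,0,0]],[24,[0,0,0],[0,0,0]],[60,[0,0,0],[0,0,0]],[60,[0,0,0],[0,0,0]],[60,[0,0,0],[0,0,0]],[60,[0,0,0],[0,0,0]],[60,[0,0,0],[0,0,0]],[60,[0,0,0],[0,0,0]],[60,[0,0,0],[0,0,0]]]' --grip_force 10

```text
time_s: 20.77
ee_pos: [465.7, 137.5, 21.7]
ee_rot: [180.0, -0.0, 3.6]
force: [-1.1, -0.5, 0.3]
gripper_width: 59.9
gripper_force: 0.0
```

Emit:
move_arm --motion '[[60,[0,0,0.4],[0,0,0]],[60,[0,0,0.9],[0,0,0]],[60,[0,0,0.9],[0,0,0]],[60,[0,0,0.9],[0,0,0]],[60,[0,0,0.9],[0,0,0]],[60,[0,0,0.9],[0,0,0]],[60,[0,0,0.9],[0,0,0]],[60,[0,0,0.9],[0,0,0]],[60,[-0.5,0.9,0],[0,0,0]],[60,[-0.5,0.9,0],[0,0,0]],[60,[-0.5,0.9,0],[0,0,0]],[60,[-0.5,0.9,0],[0,0,0]],[60,[-0.5,0.9,0],[0,0,0]],[60,[-0.3,0.9,0],[0,0,0]],[60,[0,0.9,0],[0,0,0]],[60,[0,0.9,0],[0,0,0]],[60,[0,0,0],[0,0,0]]]'

```text
time_s: 22.18
ee_pos: [395.7, 321.0, 189.2]
ee_rot: [-179.9, -0.1, 3.8]
force: [0.4, -0.0, -0.4]
gripper_width: 60.2
gripper_force: 0.0
```

Run:
```python
from h import *
im=grab_frame("top"); sd=grab_frame("side"); s=state(); print(s["time_s"],s["ee_pos"],s["force"])
cv2.imwrite("pics/top6.png",im)
a=cv2.resize(im[110:260,140:340],None,fx=3,fy=3,interpolation=cv2.INTER_CUBIC)
c=cv2.resize(sd[120:270,190:310],None,fx=3,fy=3,interpolation=cv2.INTER_CUBIC)[:,:200]
cv2.imwrite("pics/z7.png",np.clip(np.hstack([a,c])*1.4,0,255).astype(np.uint8))
```

```text
22.2833 [395.30597331 317.6442912  188.88867009] [-0.59442472  0.38898113  0.02873426]
```

View pics/z7.png

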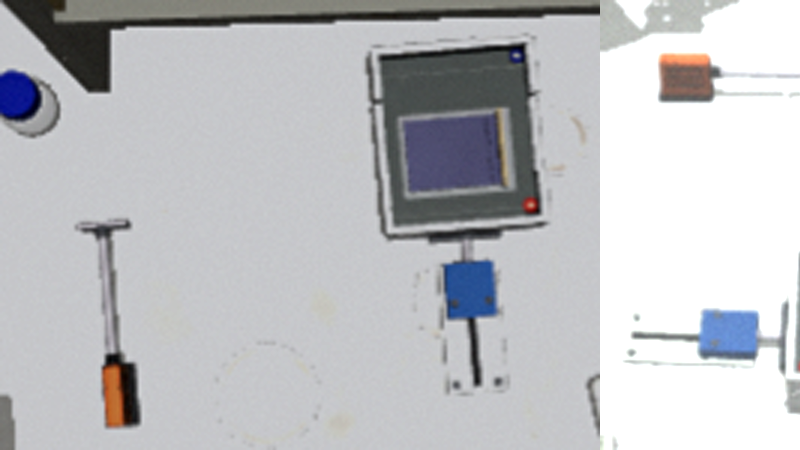

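The hook stands on its foot and blade on clear bench, the tank is home and flush on the pad, and no red band shows. Handing in.

```bash
python3 -c "
from workcell import *
print(job_done())"
```

```text
the job is handed in; nothing more can be done
None
```

The tank was drawn square and centred onto the stop, with the pad fully in and a press of about 11 N, then unhooked; the hook stands on clear bench, and the job was handed in at about 22 s (no verdict came back).

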